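Clamp an offcut in the marking jig and draw its length stop to the index

TASK

Set the hardwood block lying on the saw table fully down into the pocket of the marking jig, let go of it, and swing the blue locking lever shut over it as far as it goes. Then squeeze the handle of the jig's telescoping arm so that its yellow lock button is pushed in, draw the arm out until its orange pointer stands exactly in line with the red index clip on the scale, and finish holding it there with the button still squeezed: do not let go of the handle at the end. Leave the sanding block, the pine offcut and the tape measure where they are.

Things in the scene. Friction and masses are not known exactly. Their poses are not given: they have to be found in the camera images.
- jig: Wooden marking jig fixed to the table. Origin on the table under the pocket's centre; x along the telescoping arm (extends to +x), z up. Base plate 10 mm thick: x -45..45, y -46..72 mm under the pocket; x 40..225, y -46..22 mm under the arm. Aluminium sleeve at x 34..90 mm, 28 mm high. Lever post (steel, 16 mm thick) at x 0, y 58 mm, up to the lever.
- pocket (a point): Centre of the pocket's floor, 26 mm above the table. The pocket is open-topped, inside 50 mm along jig x and 82 mm along jig y; its 6 mm thick walls reach 40 mm above the table.
- block_center (a point): Centre of the loose hardwood block: reddish-brown, 44 (own x) x 76 (own y) x 44 mm (z), about 0.1 kg, flat on the table at the start, centre 22 mm up. It goes into the pocket with its 76 mm length along jig y (either way round), 3 mm play on each side; seated, its centre is 48 mm and its top 70 mm above the table.
- lever_knob (a point): Middle of the black round knob (16 mm diameter, 20 mm high, vertical, 91 mm above the table, top at 101 mm) on the end of the blue lever, 58 mm from the hinge. The lever is a bar 14 mm wide, 73 to 81 mm above the table; it passes 3 mm over a seated block. Pinch the knob from above or push it sideways.
- lever_hinge (a point): The lever's vertical hinge axis, at jig x 0, y 58 mm.
- lever (a joint): Swing of the locking lever, rad. 0 = fully open: lever points at 160 degrees in the jig's xy plane (to -x, a little +y). Grows counter-clockwise seen from above. 1.92 = shut at its stop: lever points to jig -y, knob over the block's middle. Light friction (about 1 N at the knob): stays where it is left.
- handle (a point): Grip point on the middle plane of the upright black handle at the arm's end, 58 mm above the table. Handle 26 mm along jig x, 30 mm along jig y, 26 to 76 mm above the table; the yellow button stands 5 mm out of its +y face. Pinch from above across jig y, centred on this point, to push the button in. Beside it the jig is at most 24 mm high.
- gauge_arm (a joint): How far the arm is drawn out, m: 0 = pushed home (its start), 0.09 = stop; handle and pointer move along jig +x. With the button out, a lock pin in a notched rail (notches 6 mm apart, under 1 mm play) stops it against more than 25 N; with the button pushed in it slides anywhere with about 1 N. It does not spring back.
- lock_button (a joint): Travel of the yellow lock button into the handle, m: 0 = out (arm locked), about 0.005 = flush with the handle's face (arm free); squeezed counts from 0.003. Button 14 mm along jig x, 22 mm high, centred at the height of point handle. Its spring needs 5 N to start and about 8 N to push flush.
- pointer (a point): Tip of the orange pointer that moves with the arm over the white scale. In line with the handle's middle: the same jig x as point handle; 14 mm above the table.
- index (a point): Tip of the small red index clip (10 mm wide, 14 mm high, on the base plate at the scale's outer edge, fixed), 14 mm above the table; its axes are parallel to the jig's. The scale's ticks are 10 mm apart. The arm is right when point pointer has the same jig x as this point.
- sanding_block: Cork sanding block, pale, 60 x 106 x 32 mm, loose on the table; bystander. Origin at the centre of its underside.
- offcut_a: Pale pine offcut, 58 x 121 x 35 mm, loose on the table; bystander. Origin at the centre of its underside.
- tape_measure: Yellow tape measure, 39 x 84 x 64 mm, loose on the table; bystander. Origin at the centre of its underside.

How it is judged:
By the outcome, as a careful person would: the job done as asked, in the order asked, and still so for the second after the job is handed in, while the arm keeps its last pose, push and grip.
It also fails if it takes over 61 s, if anything falls off the work surface, if the arm or the gripper's body presses on something with over 40 N, if the wrist force passes 120 N, or if a joint passes its speed limit or range.

ROBOT

A 6-joint arm with a two-finger parallel gripper is mounted at the origin on a cart in front of the work surface, level with it; the furniture and walls round the work are solid. World frame = base frame: x ahead of the robot, y to its left, z up, the work surface at z = 0. Lengths are in m, angles in rad, forces in N, time in s.
With the tool pointing down it reaches from about 0.35 to 0.975 m from the base axis. Payload 4.9 kg.
Tool frame: the origin (TCP) lies at the very end of the fingers, on their centre line; the grasp point (between the pads) lies 19 mm behind it (pinch_z is the distance from the TCP to the grasp point, in m); z points along the fingers, y is the line along which they close (so a half turn about z gives the same grasp; the last joint's range is limited). The gripper opens to 85 mm and grips with 20 to 120 N. Pads are 22 mm wide; open, the fingers measure 114 mm over their backs; the gripper's body (76 mm by 85 mm) begins 54 mm behind the grasp point. The pads swing forward as they close: fully open they stand 13 mm farther back than shut.
Start: joints at [1.053, 0.053, 1.613, -0, 1.476, -0.119], TCP at [0.243, 0.576, 0.231] pointing down, gripper open.
Joint ranges: [-3.01, 3.01], [-1.01, 2.22], [0.06, 2.58], [-1.02, 4.17], [0.09, 2.62], [-3.14, 3.14]. Speed limits (rad/s): [2.57, 2.57, 3.14, 3.14, 3.14, 3.14].

INTERFACE

Orientations are given as a unit quaternion [w, x, y, z].
In Python, from plant import * gives the robot as it stands. The module is installed in compiled form; this text tells all that it offers.
- The arm moves only by the tool play_rows, never from a script. Its arguments are lists of equal length, an entry for each row: "linear": the shift along the world's x, y, z in m, a list of three; "turn": the turn about the world's z in degrees. A call has 1 to 8 rows; each row shifts and turns the commanded pose from where the row before left it; what a row does not reach is not made up. A row lasts 1/8 s, in which the tool goes at most 62.5 mm and 10.7 degrees, less where a joint would pass 70% of its speed; a pose out of reach is approached as far as the arm can. A call is refused whole if a number of a shift passes 0.0625 or a number of a turn 10.7, either way. A call with a gripper value outside its range is refused whole. "hand" is the finger opening in m, from 0 to 0.0854, set as the call begins (left out, the last holds). The fingers move at their own pace and stop on an object; the grip force is fixed at half the most. Time passes only in rows, so rows that do not move let the fingers close. It gives the time, the measured TCP pose, the force, the opening and the grip force at its end, in the units of the state.
- state(): the state, without advancing time (a new reading comes with each control period).
- grab_frame(name): name is "scene" or "top" or "wrist"; returns the picture (420x560x3 uint8, red, green, blue); there is no depth.
- camera_info(name): a dict with "camera_matrix" (3x3 intrinsics, pixels), "distortion" ([k1, k2, p1, p2, k3] as OpenCV has them; the pictures are not rectified), "origin" and "attitude" of the camera in the world; the wrist camera has in their place "mount" (4x4, takes a point from camera to tool coordinates, whose origin is the TCP and whose axes are the flange's). Camera axes: x right, y down, z forward; pixel columns grow to the right and rows downward; lengths in m; the calibration is good to about 2 mm. A picture is of the moment at which its call begins: read the wrist's pose just before it. camera_info takes no time and is no camera call.
- job_done(): hands the job in; it is judged then, once.
Trained networks look in the newest picture that a camera, given by its name, has taken for a name from the list of things; names that differ only in an ending like _2 or _b are one class to them, and where a whole thing is asked for, a point or a joint stands for the part that bears it (a point fixed in the world has none). Each returns a list of dicts, best first, with "p" (0 to 1); they miss things now and then, are a little off and sometimes report something else, mostly with a low value. They report only what shows in the picture. A call takes as long as a camera call.
- trace(camera, thing): "region" (420x560 bool, what is visible of it) and "location" ([column, row] in pixels, amid what is visible of it).
The state is a dict: "time": time; "joint_pos": joint angles; "joint_vel": joint speeds; "joint_efforts": joint torques, N m; "tool_pos": TCP position; "tool_rot": TCP orientation; "contact_force": force on the tool from outside, world axes, zero at the start; "ft_torque": the same for the moment, N m; "gripper_width": opening from 0.0 (shut) to 1.0 (fully open); "grasp_force": force on a finger pad.
Only numpy, scipy, OpenCV 4.12 (cv2) and the standard library are available. Lean on these libraries where they do the work, as an engineer would, in place of code of your own. Each camera call takes 0.05 s, during which the arm holds its last target. There are 200 camera calls.

## Working session

There is one attempt and no reset: what is moved stays moved. The work goes in short steps, Python scripts to look and compute and a tool call to move; the robot and the scene stay as the last step left them, time stands still between calls to the robot, and variables do not carry over. Pictures are saved under pics/ and viewed, at most 10 in all, crops included, and the job is handed in when it is done.

Besides the shell and the picture viewer there is one more tool, called after "Call:" as a command line: name --pt "numbers of a row" for each row, then --argument value for the rest. play_rows: Moves the arm, as the interface text tells. Its arguments: {"type":"object","properties":{"linear":{"type":"array","items":{"type":"array","items":{"type":"number"}}},"turn":{"type":"array","items":{"type":"number"}},"hand":{"type":"number"}},"required":["linear","turn"]}

```bash
mkdir -p pics; cat > h.py <<'E'
from plant import *
import numpy as np, cv2
from scipy.spatial.transform import Rotation as R
def rot(a):
    a=np.array(a,float)
    return a if a.shape==(3,3) else R.from_quat(a,scalar_first=True).as_matrix()
def pose(n,st=None):
    c=camera_info(n)
    if n=='wrist':
        st=st or state(); T=np.eye(4); T[:3,:3]=rot(st['tool_rot']); T[:3,3]=st['tool_pos']
        T=T@np.array(c['mount']); return c,T[:3,:3],T[:3,3]
    return c,rot(c['attitude']),np.array(c['origin'])
def ray(n,px,z,st=None):
    c,Rm,o=pose(n,st); K=np.array(c['camera_matrix']);D=np.array(c['distortion'])
    u=cv2.undistortPoints(np.array(px,float).reshape(-1,1,2),K,D).reshape(-1,2)
    d=np.c_[u,np.ones(len(u))]@Rm.T
    return o+d*((z-o[2])/d[:,2])[:,None]
def proj(n,P,st=None):
    c,Rm,o=pose(n,st)
    return cv2.projectPoints((np.array(P,float).reshape(-1,3)-o)@Rm,np.zeros(3),np.zeros(3),np.array(c['camera_matrix']),np.array(c['distortion']))[0].reshape(-1,2)
def save(n,f): 
    im=grab_frame(n); cv2.imwrite('pics/'+f,im[:,:,::-1]); return im
E
python3 - <<'E'
from h import *
print(state())
for n in ['scene','top','wrist']: print(n,camera_info(n))
a=save('scene','s0.png');b=save('top','t0.png')
for t in ['jig','block_center','lever_knob','lever','handle','pointer','index','lock_button']:
    for r in trace('top',t)[:2]:
        m=r['region'];print(t,round(r['p'],2),r['location'],m.sum())
E
```

```text
{'time': 0.0, 'joint_pos': array([ 1.05299181e+00,  5.33395053e-02,  1.61426068e+00,  2.48114173e-05,
        1.47600219e+00, -1.19001937e-01]), 'joint_vel': array([-0.0009949 , -0.00010624, -0.0013031 ,  0.00056173, -0.00223814,
        0.00081974]), 'joint_efforts': array([-1.44305737e-03, -3.93690956e+01, -3.70170164e+01, -3.01093869e-04,
        7.20061798e-03, -2.10214992e-06]), 'tool_pos': array([0.24238804, 0.57542417, 0.23009368]), 'tool_rot': array([-3.26298965e-04,  1.98083581e-01,  9.80184618e-01, -9.50483270e-04]), 'contact_force': array([-0.21963272, -0.27236228,  0.09183731]), 'ft_torque': array([-0.04227178, -0.01069816, -0.03818801]), 'grasp_force': 0.0, 'gripper_width': 1.0005305438893715}
scene {'camera_matrix': array([[428.23707418,   0.        , 276.26970864],
       [  0.        , 428.23707418, 209.53245385],
       [  0.        ,   0.        ,   1.        ]]), 'distortion': array([-0.01952872,  0.        ,  0.        ,  0.        ,  0.        ]), 'origin': array([ 0.24395814, -0.39115821,  0.74431725]), 'attitude': array([-0.30360579,  0.89569177, -0.30604026,  
[... 542 characters left out ...]
 ,   0.        ,   1.        ]]), 'distortion': array([-0.08262221,  0.        ,  0.        ,  0.        ,  0.        ]), 'mount': array([[-4.85174905e-04, -9.58739024e-01, -2.84287264e-01,
         7.15784587e-02],
       [ 9.99999555e-01, -6.95123297e-04,  6.37619637e-04,
        -6.71888225e-05],
       [-8.08925528e-04, -2.84286828e-01,  9.58738935e-01,
        -1.43540025e-01],
       [ 0.00000000e+00,  0.00000000e+00,  0.00000000e+00,
         1.00000000e+00]])}
jig 0.91 [278.3, 235.2] 5049
block_center 0.75 [243.8, 179.1] 834
lever_knob 0.71 [298.9, 217.5] 228
lever_knob 0.69 [225.7, 231.3] 320
lever 0.87 [226.4, 235.3] 280
handle 0.56 [301.3, 220.0] 290
pointer 0.7 [299.4, 216.5] 284
```

View pics/t0.png

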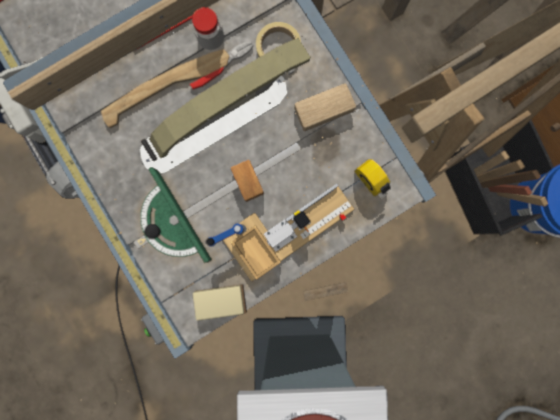

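View pics/s0.png

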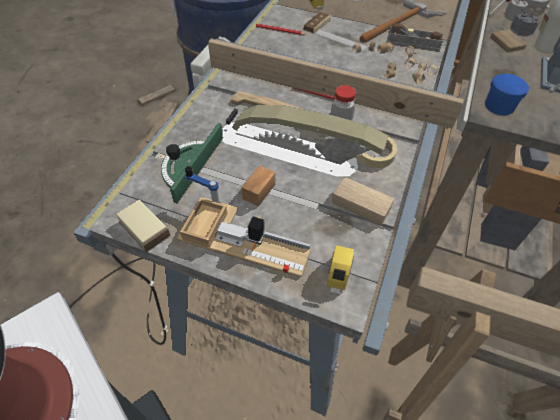

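Top view: the block is at (246,181), the pocket at (253,250), the open lever's knob at (212,241), the handle at (301,219) and the red clip at (342,216). The tape measure is at (372,177) and the sanding block at (218,303). The scene view agrees.

```bash
python3 - <<'E'
from h import *
for n,p,z in [('block',(245,179),.044),('pocket',(253,250),.03),('knob',(212,241),.095),('hinge',(238,229),.08),('handle',(301,219),.076),('idx',(342,216),.014),('tape',(372,177),.06)]:
    print(n,ray('top',p,z).round(3))
# plan: tool above a point looking with the wrist camera
c=camera_info('wrist');M=np.array(c['mount']);st=state();Rt=rot(st['tool_rot']);print(Rt.round(3)); print((Rt@M[:3,:3]).round(3),(Rt@M[:3,3]).round(3))
E
```

```text
block [[0.602 0.126 0.044]]
pocket [[0.454 0.114 0.03 ]]
knob [[0.475 0.189 0.095]]
hinge [[0.497 0.139 0.08 ]]
handle [[0.514 0.014 0.076]]
idx [[ 0.521 -0.076  0.014]]
tape [[ 0.596 -0.135  0.06 ]]
[[-0.922  0.388 -0.   ]
 [ 0.388  0.922 -0.   ]
 [ 0.    -0.    -1.   ]]
[[ 0.389  0.883  0.262]
 [ 0.921 -0.373 -0.11 ]
 [ 0.001  0.284 -0.959]] [-0.066  0.028  0.144]
```

Call:
play_rows --pt "0.02 -0.036 0" --pt "0.02 -0.036 0" --pt "0.02 -0.036 0" --pt "0.02 -0.036 0" --pt "0.02 -0.036 0" --pt "0.02 -0.036 0" --pt "0.02 -0.036 0" --turn '[3,3,3,3,3,3,3]'

```text
time: 1.38
tool_pos: [0.3832, 0.3228, 0.2315]
tool_rot: [0.0, 0.015, 1.0, 0.0]
contact_force: [0.1, 0.1, 0.4]
gripper_width: 1.004
grasp_force: 0.0
```

Call:
play_rows --pt "0.02 -0.036 0" --pt "0.02 -0.036 0" --pt "0.02 -0.036 0" --pt "0.02 -0.036 0" --pt "0.02 -0.036 -0.01" --pt "0.02 -0.036 -0.01" --pt "0.02 -0.036 0" --pt "0 0 0" --turn '[3,3,3,3,3,3,3,0]'

```text
time: 2.38
tool_pos: [0.5235, 0.07, 0.2112]
tool_rot: [-0.0, -0.165, 0.986, -0.0]
contact_force: [0.3, 0.5, -0.7]
gripper_width: 0.999
grasp_force: 0.0
```

```bash
python3 - <<'E'
from h import *
st=state(); im=save('wrist','w0.png'); np.save('w0.npy',im)
import pickle; pickle.dump(st,open('st0.pkl','wb')); print(st['tool_pos'],st['joint_pos'])
for t,z in [('jig',.02),('block_center',.044),('lever_knob',.101),('lever',.081),('lever_hinge',.08),('handle',.076),('pointer',.014),('index',.014),('lock_button',.06)]:
    for r in trace('wrist',t)[:2]:
        m=r['region'];q=np.argwhere(m)[:,::-1];bx=cv2.minAreaRect(q.astype(np.float32))
        print(t,round(r['p'],2),r['location'],m.sum(),ray('wrist',r['location'],z,st).round(4)); 
        if t=='block_center' : print(bx)
E
```

```text
[0.52346096 0.0699799  0.2112388 ] [-7.94316778e-03 -1.67831900e-01  1.85803190e+00 -2.32112668e-04
  1.45153932e+00 -1.90921698e+00]
jig 0.72 [305.3, 138.9] 26658 [[0.4856 0.0741 0.02  ]]
jig 0.54 [416.3, 191.7] 2144 [[0.4981 0.1943 0.02  ]]
block_center 0.89 [313.9, 261.7] 3862 [[0.5904 0.1192 0.044 ]]
((313.5933837890625, 264.4941711425781), (86.26917266845703, 48.031280517578125), 86.42366790771484)
lever_knob 0.67 [416.9, 192.3] 2060 [[0.4881 0.1591 0.101 ]]
lever 0.85 [419.9, 188.3] 2069 [[0.4868 0.1689 0.081 ]]
lever_hinge 0.56 [304.6, 135.1] 26658 [[0.4777 0.0676 0.08  ]]
handle 0.63 [227.3, 150.4] 1881 [[0.5087 0.0146 0.076 ]]
pointer 0.82 [229.9, 149.9] 1846 [[0.5192 0.0098 0.014 ]]
index 0.67 [140.5, 123.5] 157 [[ 0.5222 -0.0786  0.014 ]]
lock_button 0.71 [229.1, 151.7] 1848 [[0.5123 0.0145 0.06  ]]
lock_button 0.63 [230.4, 176.7] 62 [[0.5323 0.0215 0.06  ]]
```

View pics/w0.png

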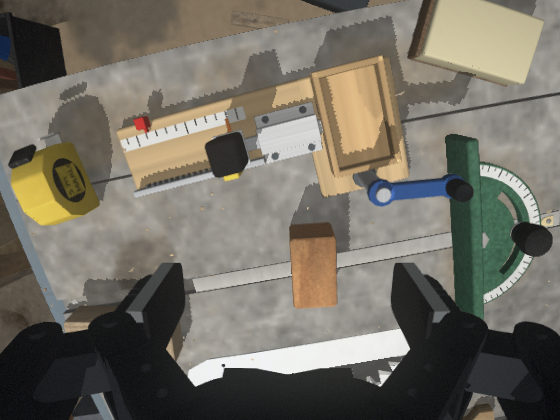

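The wrist view shows the pocket around (360,115), lever hinge (382,196), knob (459,188), handle (226,155) with the yellow button at (230,177), and red clip (142,123). The block's top face is around (312,235), with its side face below. I'll zoom in on the jig for a pose fit.

```bash
python3 - <<'E'
import cv2
im=cv2.imread('pics/w0.png')
cv2.imwrite('pics/c0.png',cv2.resize(im[45:205,110:480],None,fx=2.16,fy=3.4 if 0 else 2.16,interpolation=cv2.INTER_CUBIC))
cv2.imwrite('pics/c1.png',cv2.resize(im[40:320,200:410],None,fx=2.1,fy=2.1,interpolation=cv2.INTER_CUBIC))
E
```

```text
(no output)
```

View pics/c0.png

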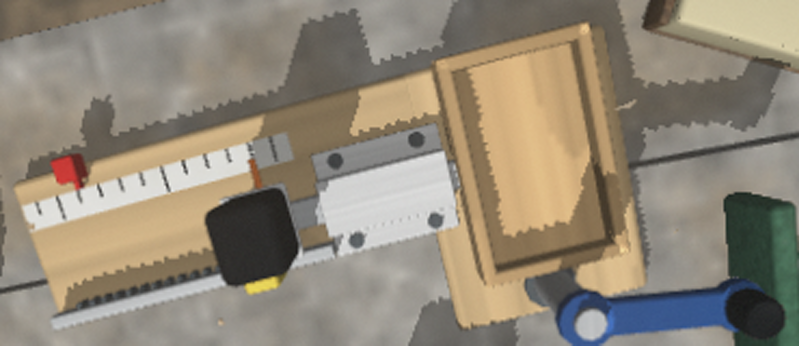

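View pics/c1.png

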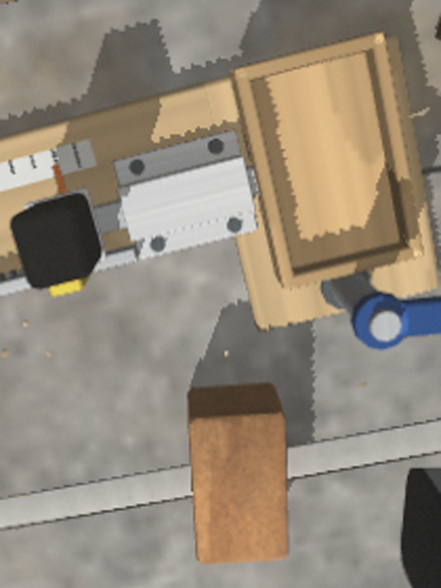

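```bash
cat > fit.py <<'E'
from h import *
import pickle
from scipy.optimize import least_squares
st=pickle.load(open('st0.pkl','rb'))
c0=lambda p:np.array(p)/2.16+[110,45]; c1=lambda p:np.array(p)/2.1+[200,40]
J=[((25,-41,40),c0((452,73))),((-25,-41,40),c0((580,40))),((-25,41,40),c0((614,240))),((25,41,40),c0((495,270))),
((31,-47,40),c0((434,63))),((-31,-47,40),c0((602,24))),((45,72,10),c0((460,328))),((225,-46,10),c0((14,185))),((0,58,83),c0((591,323)))]
B=[((-22,38,44),c1((189,414))),((22,38,44),c1((284,418))),((22,-38,44),c1((288,556))),((-22,-38,44),c1((197,562)))]
def fit(F,x0,f=0):
    P=np.array([a for a,_ in F])/1000.;px=np.array([b for _,b in F])
    W=lambda v:np.c_[P[:,:2]@np.array([[np.cos(v[2]),np.sin(v[2])],[-np.sin(v[2]),np.cos(v[2])]])+v[:2],P[:,2]]
    r=least_squares(lambda v:(proj('wrist',W(v),st)-px).ravel(),x0,loss='soft_l1')
    return r.x,(proj('wrist',W(r.x),st)-px).round(1)
if __name__=='__main__':
    j,e=fit(J,[.454,.114,-1.03]);print('jig',j.round(4),np.degrees(j[2]),e.tolist())
    b,e=fit(B,[.60,.12,-1.2+np.pi]);print('block',b.round(4),np.degrees(b[2]),e.tolist())
    X=lambda p:(np.array(ray('wrist',p[0],p[1],st)[0][:2])-j[:2])@np.array([[np.cos(j[2]),-np.sin(j[2])],[np.sin(j[2]),np.cos(j[2])]])
    for n,p in [('handle',(c0((252,238)),.076)),('ptr',(c0((258,187)),.014)),('idx top',(c0((70,168)),.024)),('idxtip',(c0((80,189)),.014)),('knob',(c0((758,315)),.101)),('btn',(c0((263,286)),.058))]:
        print(n,X(p).round(4),ray('wrist',p[0],p[1],st)[0].round(4))
E
python3 fit.py
```

```text
jig [ 0.4524  0.1104 -0.9901] -56.728454703420084 [[0.7, -0.4], [-0.7, 0.1], [0.7, 1.4], [1.4, 1.0], [0.4, -1.2], [-5.3, -1.5], [0.3, 2.4], [-1.6, -0.2], [-0.2, 0.0]]
block [0.6014 0.1235 1.9561] 112.07679110738616 [[-0.6, 0.4], [1.1, -4.0], [0.1, 0.7], [-0.4, 0.1]]
handle [ 0.1126 -0.002 ] [0.5125 0.0152 0.076 ]
ptr [ 0.1162 -0.0161] [0.5027 0.0045 0.014 ]
idx top [ 0.1902 -0.0451] [ 0.5191 -0.0733  0.024 ]
idxtip [ 0.193  -0.0356] [ 0.5285 -0.0705  0.014 ]
knob [-0.0541  0.0637] [0.476  0.1906 0.101 ]
btn [0.1176 0.0193] [0.5331 0.0227 0.058 ]
```

```bash
python3 - <<'E'
from h import *
import pickle
st=pickle.load(open('st0.pkl','rb'))
for p in [(455,290),(448,140),(220,365),(400,335)]:
  print(p,[ray('wrist',p,z,st)[0].round(3).tolist() for z in (0.,.04,.06)])
E
```

```text
(455, 290) [[0.592, 0.296, 0.0], [0.576, 0.268, 0.04], [0.569, 0.254, 0.06]]
(448, 140) [[0.441, 0.212, 0.0], [0.443, 0.193, 0.04], [0.443, 0.184, 0.06]]
(220, 365) [[0.779, 0.069, 0.0], [0.742, 0.067, 0.04], [0.724, 0.065, 0.06]]
(400, 335) [[0.667, 0.261, 0.0], [0.644, 0.236, 0.04], [0.632, 0.224, 0.06]]
```

Call:
play_rows --pt "0.026 0.018 -0.03" --pt "0.026 0.018 -0.03" --pt "0.026 0.0175 -0.03" --pt "0 0 0" --turn '[1,1,1,0]' --hand 0.066

```text
time: 3.38
tool_pos: [0.5993, 0.1263, 0.1174]
tool_rot: [-0.003, -0.193, 0.981, 0.0]
contact_force: [-0.7, -0.4, 0.2]
gripper_width: 0.775
grasp_force: 0.0
```

Call:
play_rows --pt "0 0 -0.03" --pt "0 0 -0.03" --pt "0 0 -0.025" --pt "0 0 -0.018" --pt "0 0 0" --turn '[0,0,0,0,0]'

```text
time: 4.0
tool_pos: [0.5997, 0.1252, 0.0175]
tool_rot: [-0.001, -0.192, 0.981, 0.0]
contact_force: [-0.4, -1.4, -0.9]
gripper_width: 0.78
grasp_force: 0.0
```

Call:
play_rows --pt "0 0 0" --pt "0 0 0" --pt "0 0 0" --pt "0 0 0" --pt "0 0 0" --turn '[0,0,0,0,0]' --hand 0.0

```text
time: 4.62
tool_pos: [0.6022, 0.1256, 0.0203]
tool_rot: [0.002, -0.192, 0.981, -0.0]
contact_force: [-0.5, 0.6, 5.9]
gripper_width: 0.5
grasp_force: 63.1
```

Call:
play_rows --pt "0 0 0.03" --pt "0 0 0.04" --pt "0 0 0.05" --pt "0 0 0" --turn '[0,0,0,0]'

```text
time: 5.12
tool_pos: [0.604, 0.1258, 0.1442]
tool_rot: [0.005, -0.192, 0.981, -0.001]
contact_force: [0.1, -0.3, -1.5]
gripper_width: 0.504
grasp_force: 62.5
```

```bash
python3 - <<'E'
from h import *
st=state(); print(st); save('wrist','w1.png')
E
```

```text
{'time': 5.125, 'joint_pos': array([ 8.47647518e-02,  9.47374780e-02,  1.71767158e+00, -2.25368006e-05,
        1.31908385e+00, -1.87277759e+00]), 'joint_vel': array([ 4.13932953e-04,  4.75405159e-02,  7.02944764e-02,  1.09234237e-03,
       -1.40079896e-02, -8.20275798e-05]), 'joint_efforts': array([ 1.13449849e-01, -3.98340762e+01, -3.51793385e+01,  5.37385247e-03,
        1.78023493e-01,  1.84951659e-06]), 'tool_pos': array([0.60396451, 0.12577911, 0.14415188]), 'tool_rot': array([ 5.01891174e-03, -1.92170370e-01,  9.81348586e-01, -5.58240771e-04]), 'contact_force': array([ 0.10496992, -0.31956169, -1.50271808]), 'ft_torque': array([-0.01288965, -0.04071204, -0.0105571 ]), 'grasp_force': 62.47259974479675, 'gripper_width': 0.503876494808421}
```

View pics/w1.png

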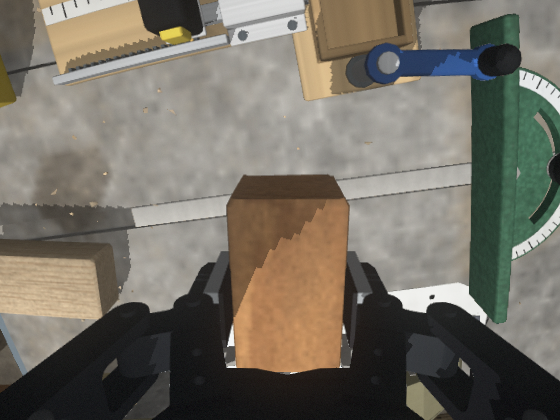

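Block gripped: top-face robot-side corners at (229,199) and (348,199). Now I'll work out its offset in the tool and the move to the pocket.

```bash
python3 - <<'E'
from h import *
from fit import fit,J
st=state();t=st['tool_pos'];Rt=rot(st['tool_rot']);print(t)
z=t[2]-.0203+.044
c=ray('wrist',[(229,199),(348,199)],z,st); l=(c-t)@Rt; print('corners tool',l.round(4))
ey=l[:,0].mean()-.038; off=np.array([ey,l[:,1].mean(),0]); print('block centre tool',off)
j,_=fit(J,[.454,.114,-1.03]); ay=np.degrees(np.arctan2(Rt[1,1],Rt[0,1])); turn=np.degrees(j[2])+180-ay
print('tool y ang',ay,'turn',turn)
R2=R.from_euler('z',turn,degrees=True).as_matrix()@Rt
tgt=np.r_[j[:2],0]-R2@off; print('shift',(tgt-t).round(4),tgt.round(4))
E
```

```text
[0.60208611 0.12557886 0.14086816]
corners tool [[ 0.0377 -0.021  -0.0238]
 [ 0.0377  0.0205 -0.0239]]
block centre tool [-0.00029658 -0.00023647  0.        ]
tool y ang 112.15281971451716 turn 11.118946124228756
shift [-0.15   -0.0152 -0.1409] [ 0.452   0.1104 -0.    ]
```

Call:
play_rows --pt "-0.03 -0.003 0" --pt "-0.03 -0.003 0" --pt "-0.03 -0.003 0" --pt "-0.03 -0.003 0" --pt "-0.029 -0.003 0" --pt "0 0 0" --pt "0 0 0" --turn '[2,2,2,2,3,0,0]'

```text
time: 6.05
tool_pos: [0.4514, 0.1104, 0.1372]
tool_rot: [-0.001, -0.285, 0.959, 0.0]
contact_force: [-0.2, -0.5, -0.8]
gripper_width: 0.505
grasp_force: 62.4
```

```bash
python3 - <<'E'
from h import *
st=state(); print(st['tool_pos'],st['tool_rot']); save('wrist','w2.png')
import pickle; pickle.dump(st,open('st2.pkl','wb'))
from fit import fit,J
j,_=fit(J,[.454,.114,-1.03]);A=np.array([[np.cos(j[2]),np.sin(j[2])],[-np.sin(j[2]),np.cos(j[2])]])
for p in [(25,-41,40),(-25,-41,40),(31,-47,40),(-31,-47,40),(0,58,83),(45,-46,10)]:
    p=np.array(p)/1000;print(p,proj('wrist',np.r_[p[:2]@A+j[:2],p[2]],st).round(1))
E
```

```text
[0.45136434 0.11038672 0.13719508] [-7.32222114e-04 -2.85062749e-01  9.58508566e-01  1.47854739e-04]
[ 0.025 -0.041  0.04 ] [[250.  146.5]]
[-0.025 -0.041  0.04 ] [[324.2 146.2]]
[ 0.031 -0.047  0.04 ] [[240.8 137.6]]
[-0.031 -0.047  0.04 ] [[333.3 137.3]]
[0.    0.058 0.083] [[287.7 310.8]]
[ 0.045 -0.046  0.01 ] [[227.3 134.8]]
```

View pics/w2.png

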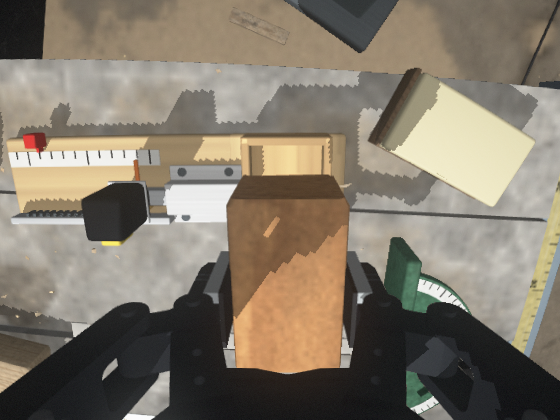

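The pocket rim is at (242,137)–(333,138), right where the fit predicts it, and the block is lined up straight above. Lowering.

Call:
play_rows --pt "0 0 -0.03" --pt "0 0 -0.03" --pt "0 0 -0.012" --pt "0 0 0" --turn '[0,0,0,0]'

```text
time: 6.6
tool_pos: [0.4514, 0.1104, 0.0655]
tool_rot: [-0.001, -0.285, 0.958, 0.0]
contact_force: [-0.3, -0.4, -0.7]
gripper_width: 0.503
grasp_force: 62.4
```

Call:
play_rows --pt "0 0 -0.005" --pt "0 0 -0.005" --pt "0 0 -0.004" --pt "0 0 -0.004" --pt "0 0 0" --pt "0 0 0" --turn '[0,0,0,0,0,0]'

```text
time: 7.35
tool_pos: [0.4517, 0.1104, 0.0484]
tool_rot: [0.0, -0.285, 0.958, -0.0]
contact_force: [-0.4, 0.7, -1.3]
gripper_width: 0.5
grasp_force: 62.5
```

Call:
play_rows --pt "0 0 -0.001" --pt "0 0 -0.001" --pt "0 0 -0.001" --pt "0 0 0" --pt "0 0 0" --turn '[0,0,0,0,0]'

```text
time: 7.98
tool_pos: [0.452, 0.1104, 0.0463]
tool_rot: [0.0, -0.285, 0.958, -0.0]
contact_force: [-3.0, -0.2, 5.5]
gripper_width: 0.498
grasp_force: 63.2
```

Call:
play_rows --pt "0 0 0" --pt "0 0 0" --pt "0 0 0" --pt "0 0 0" --turn '[0,0,0,0]' --hand 0.062

```text
time: 8.48
tool_pos: [0.4516, 0.1104, 0.0452]
tool_rot: [-0.0, -0.285, 0.958, 0.0]
contact_force: [-0.4, -0.7, 0.3]
gripper_width: 0.727
grasp_force: 0.0
```

Call:
play_rows --pt "0 0 0.02" --pt "0 0 0.03" --pt "0 0 0.04" --pt "0 -0.02 0.06" --pt "0 -0.02 0.03" --pt "0 0 0" --pt "0 0 0" --turn '[0,0,0,0,0,0,0]'

```text
time: 9.35
tool_pos: [0.4511, 0.0708, 0.2233]
tool_rot: [-0.001, -0.285, 0.958, 0.0]
contact_force: [-0.6, -0.6, 0.4]
gripper_width: 0.723
grasp_force: 0.0
```

```bash
python3 - <<'E'
from h import *
st=state(); print(st['tool_pos'],st['gripper_width']); im=save('wrist','w3.png')
import pickle; pickle.dump(st,open('st3.pkl','wb'))
for t,z in [('block_center',.07),('lever_knob',.101)]:
    for r in trace('wrist',t)[:2]: print(t,r['p'],r['location'],ray('wrist',r['location'],z,st))
from fit import fit,J
j,_=fit(J,[.454,.114,-1.03]);A=np.array([[np.cos(j[2]),np.sin(j[2])],[-np.sin(j[2]),np.cos(j[2])]])
for p in [(22,-38,70),(-22,-38,70),(22,38,70),(-22,38,70),(0,58,83),(-54.5,77.8,101),(-57.7,64,101)]:
    p=np.array(p)/1000;print(p,proj('wrist',np.r_[p[:2]@A+j[:2],p[2]],st).round(1),np.r_[p[:2]@A+j[:2],p[2]])
E
```

```text
[0.45108385 0.0708417  0.22333701] 0.7232933231582062
block_center 0.83 [324.4, 203.1] [[0.44745923 0.10629634 0.07      ]]
lever_knob 0.77 [329.6, 277.8] [[0.49250037 0.13919177 0.101     ]]
[ 0.022 -0.038  0.07 ] [[300.  167.1]] [0.43267508 0.07099201 0.07      ]
[-0.022 -0.038  0.07 ] [[352. 167.]] [0.40853467 0.10777843 0.07      ]
[0.022 0.038 0.07 ] [[299.4 250.1]] [0.49621526 0.11268909 0.07      ]
[-0.022  0.038  0.07 ] [[347.9 249.8]] [0.47207485 0.14947551 0.07      ]
[0.    0.058 0.083] [[324.5 276.7]] [0.50086615 0.14205521 0.083     ]
[-0.0545  0.0778  0.101 ] [[388.8 306.4]] [0.48751885 0.19848339 0.101     ]
[-0.0577  0.064   0.101 ] [[393.9 292.3]] [0.47422563 0.19358746 0.101     ]
```

View pics/w3.png

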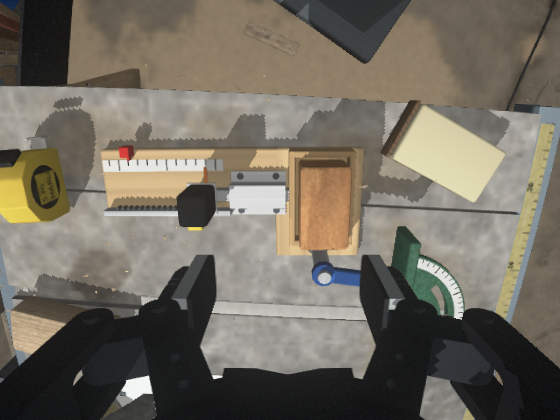

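The block is seated: its top is at (300–352,165–250), as predicted. The hinge is at (321,274) and the lever points to jig −x, about 175°. Moving above the knob with the tool turned −90°.

Call:
play_rows --pt "0.003 0.015 -0.005" --pt "0.003 0.015 -0.005" --pt "0.003 0.015 -0.01" --pt "0.003 0.015 -0.01" --pt "0.003 0.015 -0.01" --pt "0.003 0.015 -0.01" --pt "0.003 0.015 -0.01" --pt "0.002 0.0165 -0.01" --turn '[-10,-10,-10,-10,-10,-10,-10,-10]' --hand 0.042

```text
time: 10.5
tool_pos: [0.4738, 0.1929, 0.1527]
tool_rot: [-0.001, 0.4, 0.917, -0.001]
contact_force: [0.6, -0.9, 0.3]
gripper_width: 0.493
grasp_force: 0.0
```

Call:
play_rows --pt "0 0 0" --pt "0 0 0" --turn '[-10,0]'

```text
time: 10.75
tool_pos: [0.4737, 0.1925, 0.1531]
tool_rot: [-0.001, 0.475, 0.88, -0.001]
contact_force: [-0.6, -0.2, 0.5]
gripper_width: 0.494
grasp_force: 0.0
```

```bash
python3 - <<'E'
from h import *
import pickle
def P(st,p):
    a=ray('wrist',p,0.,st)[0]; b=ray('wrist',p,.1,st)[0]; return a,b-a
s0=pickle.load(open('st0.pkl','rb'));s3=pickle.load(open('st3.pkl','rb'))
for p,q in [((447,137),(396,228)),((476,140),(419,239))]:
    a,d=P(s0,p);b,e=P(s3,q)
    A=np.c_[d,-e];x=np.linalg.lstsq(A,b-a,rcond=None)[0];print((a+d*x[0]).round(3),(b+e*x[1]).round(3))
st=state(); print(st['tool_pos'],st['gripper_width'],st['joint_pos'][5]); save('wrist','w4.png')
E
```

```text
[0.439 0.205 0.012] [0.439 0.203 0.011]
[0.433 0.224 0.03 ] [0.433 0.222 0.029]
[0.47374783 0.1925045  0.15306298] 0.4940405050296226 -0.3412580134871999
```

View pics/w4.png

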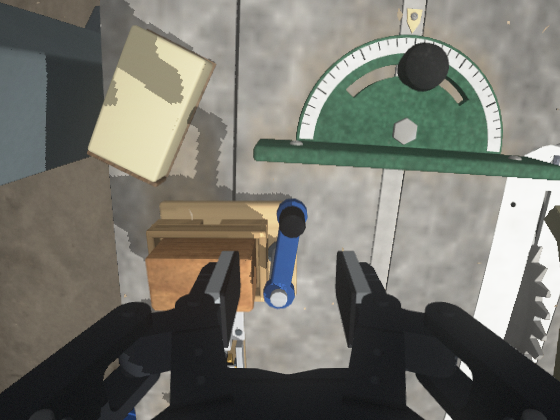

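Knob top at (293,220), hinge cap at (280,297). The green fence is low and clear of both.

```bash
python3 - <<'E'
from h import *
st=state()
k=ray('wrist',(292.5,221),.101,st)[0];h=ray('wrist',(280,297),.083,st)[0];d=(k-h)[:2]
print(k.round(4),h.round(4),np.linalg.norm(d),np.degrees(np.arctan2(d[1],d[0])))
from fit import fit,J
j,_=fit(J,[.454,.114,-1.03]);hh=j[:2]+.058*np.array([-np.sin(j[2]),np.cos(j[2])]);print('hinge fit',hh)
for a in [180,195,210,225,240,255,270]:
    t=np.radians(a)+j[2];print(a,(hh+.058*np.array([np.cos(t),np.sin(t)])).round(4))
E
```

```text
[0.4753 0.1964 0.101 ] [0.5022 0.1408 0.083 ] 0.06182939084061108 115.84676138601884
hinge fit [0.50047743 0.14300121]
180 [0.4687 0.1915]
195 [0.4572 0.1816]
210 [0.4487 0.1691]
225 [0.4437 0.1548]
240 [0.4426 0.1397]
255 [0.4454 0.1248]
270 [0.452  0.1112]
```

Call:
play_rows --pt "0 0.0035 -0.03" --pt "0 0 -0.025" --pt "0 0 -0.012" --pt "0 0 0" --turn '[0,0,0,0]'

```text
time: 11.3
tool_pos: [0.474, 0.1954, 0.0867]
tool_rot: [-0.001, 0.476, 0.88, -0.001]
contact_force: [-0.7, -0.1, 0.7]
gripper_width: 0.491
grasp_force: 0.0
```

Call:
play_rows --pt "0 0 0" --pt "0 0 0" --pt "0 0 0" --pt "0 0 0" --pt "0 0 0" --turn '[0,0,0,0,0]' --hand 0.0

```text
time: 11.92
tool_pos: [0.4756, 0.1959, 0.0891]
tool_rot: [0.001, 0.476, 0.879, 0.001]
contact_force: [-1.0, -1.3, 5.5]
gripper_width: 0.149
grasp_force: 58.7
```

Call:
play_rows --pt "-0.0035 -0.002 0.002" --pt "-0.0035 -0.002 0" --pt "-0.0115 -0.0099 0" --pt "-0.0085 -0.0125 0" --pt "-0.005 -0.0143 0" --pt "-0.001 -0.0151 0" --turn '[0,0,0,0,0,0]'

```text
time: 12.68
tool_pos: [0.4397, 0.1411, 0.0893]
tool_rot: [-0.002, 0.476, 0.88, 0.001]
contact_force: [-5.1, 8.9, -3.0]
gripper_width: 0.146
grasp_force: 59.5
```

Call:
play_rows --pt "0.0028 -0.015 0" --pt "0.0033 -0.0068 0" --pt "0.0033 -0.0068 0" --pt "0.0016 -0.0025 0" --pt "0 0 0" --pt "0 0 0" --turn '[0,0,0,0,0,0]'

```text
time: 13.42
tool_pos: [0.4517, 0.109, 0.0891]
tool_rot: [-0.002, 0.476, 0.879, -0.0]
contact_force: [1.0, -6.8, -0.1]
gripper_width: 0.148
grasp_force: 60.7
```

Call:
play_rows --pt "0.0011 -0.0017 0" --pt "0.0011 -0.0017 0" --pt "0 0 0" --pt "0 0 0" --turn '[0,0,0,0]'

```text
time: 13.92
tool_pos: [0.4534, 0.1062, 0.0887]
tool_rot: [-0.002, 0.475, 0.88, -0.0]
contact_force: [-6.4, 4.3, 0.8]
gripper_width: 0.153
grasp_force: 61.5
```

```bash
python3 - <<'E'
from h import *
st=state(); print(st['tool_pos'],st['contact_force'])
im=save('wrist','w5.png')
for r in trace('wrist','lever')[:2]: print(r['p'],r['location'],ray('wrist',r['location'],.081,st))
for r in trace('top','lever')[:2]: print(r['p'],r['location'],ray('top',r['location'],.081,st))
E
```

```text
[0.45343217 0.10623997 0.08873917] [-6.433237    4.30713772  0.77127627]
0.7 [350.4, 248.4] [[0.47529338 0.12656857 0.081     ]]
0.87 [226.4, 235.3] [[0.48546558 0.16228759 0.081     ]]
```

Call:
play_rows --pt "0.0011 -0.0017 0" --pt "0.0011 -0.0017 0" --pt "0 0 0" --pt "0 0 0" --turn '[0,0,0,0]'

```text
time: 14.58
tool_pos: [0.4539, 0.1054, 0.0886]
tool_rot: [-0.006, 0.475, 0.88, 0.001]
contact_force: [-12.8, 14.6, 5.2]
gripper_width: 0.154
grasp_force: 61.8
```

Call:
play_rows --pt "0 0 0" --pt "0 0 0" --pt "0 0 0" --turn '[0,0,0]' --hand 0.045

```text
time: 14.95
tool_pos: [0.4578, 0.1016, 0.09]
tool_rot: [0.001, 0.476, 0.879, 0.0]
contact_force: [0.4, 0.2, -1.2]
gripper_width: 0.527
grasp_force: 0.0
```

Call:
play_rows --pt "0 0 0.02" --pt "0 0 0.03" --pt "0.012 -0.018 0.03" --pt "0.016 -0.025 0" --pt "0.016 -0.025 0" --pt "0 -0.006 0" --pt "0 0 0" --pt "0 0 0" --turn '[0,0,0,0,0,0,0,0]' --hand 0.06

```text
time: 15.95
tool_pos: [0.5007, 0.0285, 0.1694]
tool_rot: [-0.0, 0.476, 0.88, 0.0]
contact_force: [-0.3, 0.0, -0.3]
gripper_width: 0.701
grasp_force: 0.0
```

```bash
python3 - <<'E'
from h import *
st=state(); print(st['tool_pos'],st['tool_rot'],st['contact_force'])
im=save('wrist','w6.png')
import pickle; pickle.dump(st,open('st6.pkl','wb'))
from fit import fit,J
j,_=fit(J,[.454,.114,-1.03]);A=np.array([[np.cos(j[2]),np.sin(j[2])],[-np.sin(j[2]),np.cos(j[2])]])
for p in [(0,0,101),(0,58,83),(0,0,81),(31,-47,40),(31,47,40),(115,0,76)]:
    p=np.array(p)/1000;print(p,proj('wrist',np.r_[p[:2]@A+j[:2],p[2]],st).round(1))
E
```

```text
[0.50065941 0.0285477  0.16942752] [-1.65483322e-04  4.75740268e-01  8.79585793e-01  5.02542102e-05] [-0.27912397  0.04412665 -0.34657837]
[0.    0.    0.101] [[294.6  53.7]]
[0.    0.058 0.083] [[388.9  58.1]]
[0.    0.    0.081] [[294.   57.6]]
[ 0.031 -0.047  0.04 ] [[229.8 107.8]]
[0.031 0.047 0.04 ] [[356.  107.6]]
[0.115 0.    0.076] [[293.4 230.9]]
```

View pics/w6.png

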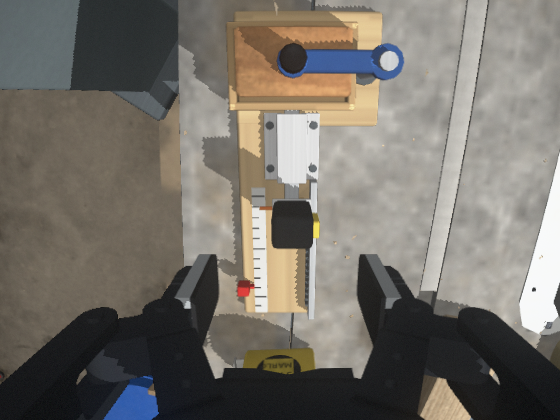

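The lever is shut, with its knob at (293,58) straight across from the hinge at (389,60). The handle is at (293,225), pointer (265,208), clip (243,288). I'll measure the pointer and clip by colour.

```bash
cat > seg.py <<'E'
from h import *
from fit import fit,J
j,_=fit(J,[.454,.114,-1.03]);c,s=np.cos(j[2]),np.sin(j[2])
def tojig(n,px,z,st): return (ray(n,px,z,st)[:,:2]-j[:2])@np.array([[c,-s],[s,c]])
def world(p): return np.r_[j[0]+c*p[0]-s*p[1], j[1]+s*p[0]+c*p[1]]
def seg(im,h0,h1,box,smin=130,vmin=60):
    hsv=cv2.cvtColor(im,cv2.COLOR_RGB2HSV_FULL).astype(int); H=hsv[...,0]
    m=((H>=h0)&(H<=h1) if h0<h1 else (H>=h0)|(H<=h1))&(hsv[...,1]>smin)&(hsv[...,2]>vmin)
    x0,y0,x1,y1=box; k=np.zeros_like(m);k[y0:y1,x0:x1]=1
    return np.argwhere(m&k)[:,::-1]
E
python3 - <<'E'
from seg import *
import pickle
for f,s,bi,bp,bh in [('w6','st6',(230,270,260,305),(255,195,280,225),(265,190,330,255)),('w0','st0',(125,105,160,145),(205,115,245,150),(190,120,260,190))]:
    st=pickle.load(open(s+'.pkl','rb'));im=cv2.imread(f'pics/{f}.png')[:,:,::-1].copy()
    for n,h0,h1,b,z in [('red',245,8,bi,.014),('orange',8,22,bp,.014)]:
        q=seg(im,h0,h1,b)
        if not len(q): print(n,'none');continue
        g=tojig('wrist',q,z,st)*1000
        print(f,n,len(q),q.min(0),q.max(0),'jig min',g.min(0).round(1),'max',g.max(0).round(1))
        for lo in np.arange(np.floor(g[:,1].min()),g[:,1].max(),1.5):
            k=(g[:,1]>=lo)&(g[:,1]<lo+1.5)
            if k.any(): print('   y',lo,'n',k.sum(),'x %.1f..%.1f mean %.1f'%(g[k,0].min(),g[k,0].max(),g[k,0].mean()))
    q=seg(im,28,48,bh,100,80);
    if len(q): g=tojig('wrist',q,.058,st)*1000;print('button',len(q),g.mean(0),g.min(0),g.max(0))
E
```

```text
w6 red 202 [237 281] [254 296] jig min [189.  -52.3] max [205.1 -36. ]
   y -53.0 n 5 x 196.5..204.1 mean 199.3
   y -51.5 n 23 x 192.2..205.1 mean 198.4
   y -50.0 n 23 x 189.0..205.1 mean 197.3
   y -48.5 n 28 x 189.0..205.1 mean 196.1
   y -47.0 n 24 x 189.0..205.1 mean 198.5
   y -45.5 n 23 x 189.0..204.0 mean 195.2
   y -44.0 n 25 x 189.0..204.0 mean 197.6
   y -42.5 n 20 x 189.0..204.0 mean 195.1
   y -41.0 n 15 x 190.1..199.7 mean 194.7
   y -39.5 n 5 x 192.2..196.4 mean 194.3
   y -38.0 n 10 x 192.2..196.4 mean 194.3
   y -36.5 n 1 x 195.4..195.4 mean 195.4
w6 orange 36 [260 207] [271 209] jig min [116.3 -28.3] max [118.2 -18.6]
   y -29.0 n 3 x 116.3..118.2 mean 117.3
   y -27.5 n 6 x 116.3..118.2 mean 117.3
   y -26.0 n 6 x 116.3..118.2 mean 117.3
   y -24.5 n 6 x 116.3..118.2 mean 117.3
   y -23.0 n 3 x 116.3..118.2 mean 117.3
   y -21.5 n 6 x 116.3..118.2 mean 117.3
   y -20.0 n 6 x 116.4..118.2 mean 117.3
button 148 [117.86452977  17.18173904] [108.35612634  14.24889588] [126.95332581  19.82623796]
w0 red 181 [133 117] [149 132] jig min [187.8 -51.3] max [202.6 -36.6]
  
[... 291 characters left out ...]
   y -41.5 n 17 x 189.1..201.4 mean 195.1
   y -40.0 n 6 x 191.6..194.8 mean 193.0
   y -38.5 n 6 x 191.3..194.5 mean 193.2
   y -37.0 n 2 x 192.6..194.8 mean 193.7
w0 orange 37 [225 119] [230 131] jig min [114.4 -28.3] max [117.3 -16.5]
   y -29.0 n 3 x 115.0..116.9 mean 115.9
   y -27.5 n 4 x 115.3..116.5 mean 115.9
   y -26.0 n 3 x 114.9..116.7 mean 115.8
   y -24.5 n 4 x 115.2..116.4 mean 115.8
   y -23.0 n 5 x 114.5..116.9 mean 115.7
   y -21.5 n 6 x 114.4..117.2 mean 115.7
   y -20.0 n 4 x 114.7..116.8 mean 115.9
   y -18.5 n 5 x 115.0..117.1 mean 115.9
   y -17.0 n 3 x 115.5..117.3 mean 116.4
button 95 [117.36207848  18.27280589] [108.61234595  16.06830646] [124.97582328  20.69873646]
```

Call:
play_rows --pt "0.0078 -0.0078 -0.01" --pt "0.0078 -0.0077 -0.03" --pt "0 0 -0.04" --pt "0 0 -0.03" --pt "0 0 -0.02" --pt "0 0 0" --pt "0 0 0" --turn '[0,0,0,0,0,0,0]'

```text
time: 16.88
tool_pos: [0.5173, 0.0124, 0.0402]
tool_rot: [0.0, 0.476, 0.879, 0.0]
contact_force: [-0.2, -0.8, -0.9]
gripper_width: 0.706
grasp_force: 0.0
```

Call:
play_rows --pt "0 0 0" --pt "0 0 0" --pt "0 0 0" --pt "0 0 0" --pt "0 0 0" --pt "0 0 0" --turn '[0,0,0,0,0,0]' --hand 0.0

```text
time: 17.62
tool_pos: [0.5159, 0.011, 0.0413]
tool_rot: [-0.001, 0.476, 0.88, -0.002]
contact_force: [-9.4, -5.9, 10.3]
gripper_width: 0.341
grasp_force: 61.5
```

Call:
play_rows --pt "-0.0017 -0.0011 0.0015" --pt "0 0 0" --pt "0 0 0" --turn '[0,0,0]'

```text
time: 18.0
tool_pos: [0.5157, 0.0111, 0.0414]
tool_rot: [0.001, 0.476, 0.88, 0.0]
contact_force: [5.8, -0.1, -4.2]
gripper_width: 0.346
grasp_force: 61.3
```

Call:
play_rows --pt "0.0055 -0.0084 0" --pt "0.0055 -0.0084 0" --pt "0.0055 -0.0083 0" --pt "0.0055 -0.0084 0" --pt "0.0055 -0.0083 0" --pt "0.0055 -0.0084 0" --pt "0.0055 -0.0083 0" --pt "0 0 0" --turn '[0,0,0,0,0,0,0,0]'

```text
time: 19.0
tool_pos: [0.5546, -0.0482, 0.0414]
tool_rot: [0.001, 0.476, 0.879, 0.0]
contact_force: [4.9, 2.6, -1.0]
gripper_width: 0.345
grasp_force: 61.6
```

Call:
play_rows --pt "0 0 0" --pt "0 0 0" --turn '[0,0]'

```text
time: 19.25
tool_pos: [0.5543, -0.0478, 0.0414]
tool_rot: [0.001, 0.476, 0.879, 0.0]
contact_force: [5.0, 3.1, -0.5]
gripper_width: 0.344
grasp_force: 61.6
```

```bash
cat > meas.py <<'E'
from seg import *
st=state();print(st['tool_pos'],st['contact_force'],st['gripper_width'],'tool jig',(np.array([[c,s],[-s,c]])@(st['tool_pos'][:2]-j[:2])).round(4))
f=open('n.txt','a+');f.seek(0);k=len(f.read());f.write('x')
for n in ['wrist','top','scene']:
    im=save(n,f'm{k}_{n}.png')
    for nm,h0,h1,p,y0,y1 in [('red',245,8,(.194,-.040),-41,-36),('orange',8,22,(.187,-.023),-31,-10)]:
        x,y=proj(n,np.r_[world(p),.014],st)[0].astype(int); w=30 if n!='top' else 12
        q=seg(im,h0,h1,(max(x-w,0),max(y-w,0),x+w,y+w))
        if not len(q): print(n,nm,'none',x,y);continue
        g=tojig(n,q,.014,st)*1000
        for lo in range(-53,-8,3):
            m=(g[:,1]>=lo)&(g[:,1]<lo+3)
            if m.any(): print(n,nm,'y',lo,m.sum(),'x %.1f..%.1f mean %.2f'%(g[m,0].min(),g[m,0].max(),g[m,0].mean()))
E
python3 meas.py
```

```text
[ 0.5543023  -0.04777692  0.0413792 ] [ 5.02542904  3.14377751 -0.54070615] 0.3444841534851652 tool jig [ 0.189  -0.0016]
wrist red y -53 127 x 189.6..204.0 mean 197.62
wrist red y -50 155 x 189.1..204.0 mean 196.44
wrist red y -47 153 x 188.5..204.0 mean 196.27
wrist red y -44 133 x 189.0..204.0 mean 195.56
wrist red y -41 63 x 189.0..199.3 mean 194.18
wrist red y -38 26 x 192.4..196.4 mean 194.11
wrist orange y -38 1 x 195.8..195.8 mean 195.84
wrist orange y -29 35 x 186.3..189.0 mean 187.69
wrist orange y -26 36 x 186.3..189.0 mean 187.65
wrist orange y -23 32 x 186.3..189.0 mean 187.73
wrist orange y -20 6 x 186.3..189.1 mean 187.66
top red none 340 213
top orange none 333 209
scene red y -53 5 x 191.1..198.0 mean 195.08
scene red y -50 6 x 190.4..198.4 mean 194.22
scene red y -47 7 x 189.7..197.7 mean 193.94
scene red y -44 7 x 190.1..198.9 mean 194.36
scene red y -41 7 x 189.4..198.2 mean 194.00
scene red y -38 2 x 193.1..195.0 mean 194.07
scene orange y -53 1 x 199.8..199.8 mean 199.79
scene orange y -29 1 x 187.8..187.8 mean 187.76
scene orange y -26 1 x 187.0..187.0 mean 187.05
scene orange y -23 2 x 187.5..188.2 mean 187.85
scene orange y -20 2 x 186.8..188.7 mean 187.71
scene orange y -17 1 x 187.9..187.9 mean 187.94
scene orange y -14 2 x 187.2..189.1 mean 188.16
scene orange y -11 1 x 188.4..188.4 mean 188.39
```

Call:
play_rows --pt "0.0018 -0.0027 0" --pt "0.0018 -0.0027 0" --pt "0 0 0" --pt "0 0 0" --pt "0 0 0" --turn '[0,0,0,0,0]'

```text
time: 20.02
tool_pos: [0.5578, -0.0531, 0.0414]
tool_rot: [0.001, 0.476, 0.879, 0.0]
contact_force: [4.9, 2.5, -1.0]
gripper_width: 0.343
grasp_force: 61.7
```

```bash
sed -i 's/(.187,-.023)/(.194,-.023)/; s/lo+3)/lo+1.5)/; s/range(-53,-8,3)/np.arange(-42.5,-18,1.5)/' meas.py; python3 meas.py | grep -v top
```

```text
[ 0.55778754 -0.05307991  0.04140194] [ 4.8532611   2.53694433 -1.01555721] 0.3426723273554524 tool jig [ 0.1954 -0.0016]
wrist red y -42.5 59 x 189.3..201.6 mean 194.99
wrist red y -41.0 42 x 189.3..198.2 mean 193.72
wrist red y -39.5 21 x 192.6..196.0 mean 194.29
wrist red y -38.0 22 x 192.1..196.0 mean 194.17
wrist red y -36.5 5 x 192.6..194.3 mean 193.29
wrist orange y -38.0 2 x 192.1..192.1 mean 192.07
wrist orange y -36.5 1 x 192.1..192.1 mean 192.07
wrist orange y -29.0 17 x 192.6..195.4 mean 194.09
wrist orange y -27.5 18 x 192.6..195.4 mean 194.01
wrist orange y -26.0 18 x 192.6..195.4 mean 194.01
wrist orange y -24.5 18 x 192.6..195.4 mean 194.02
wrist orange y -23.0 16 x 192.6..195.4 mean 194.16
wrist orange y -21.5 16 x 192.6..195.4 mean 194.02
wrist orange y -20.0 6 x 192.6..195.4 mean 194.02
scene red y -42.5 3 x 190.1..196.4 mean 193.68
scene red y -41.0 3 x 192.0..198.2 mean 194.68
scene red y -39.5 4 x 189.4..197.5 mean 193.49
scene red y -38.0 2 x 193.1..195.0 mean 194.07
scene orange y -29.0 1 x 194.1..194.1 mean 194.06
scene orange y -26.0 1 x 193.4..193.4 mean 193.36
scene orange y -23.0 1 x 194.5..194.5 mean 194.53
scene orange y -21.5 1 x 193.8..193.8 mean 193.82
scene orange y -18.5 2 x 193.1..195.0 mean 194.06
```

```bash
python3 -c "
from plant import *
print(job_done())"
```

```text
the job is handed in; nothing more can be done
None
```

The job is handed in at about 20 s: the block sits in the pocket, the lever is shut against its stop, and the handle is still held with the button squeezed and the pointer in line with the red clip to about 0.1–0.2 mm by the wrist camera. I did not re-photograph the bystanders at the end, but no move was aimed near them.

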